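# Load the wax-wire spool and crack open the stuck wax pot

### The job

Get the wax pot ready for feeding: first set the spool of wax wire on the feed stand's upright spindle, fully down on its base, and let go of it. Then take the wooden bar handle of the pot's lid, break the lid free of the set wax that glues it shut without letting it fly up (the gap at the front must never exceed about 50 mm), and hold the lid just ajar, a finger's width (about 20 mm) open at the front. Finish while still holding the lid like that; leave the wax ingot, the jar and the pan where they are.

Things in the scene. Friction and masses are not known exactly. Their poses are not given: they have to be found in the camera images.
- spool_center (a point): centre of the spool of wax wire: an upright cylinder 58 mm in diameter and 50 mm high with card flanges flush top and bottom, dark red wax between, and a vertical through bore 18 mm wide; loose, about 150 g, stands on the bench. The point is on its axis, half-way up; its z axis runs along the bore, up.
- stand: feed stand, fixed: a round steel base 100 mm in diameter and 14 mm thick with an upright spindle 12 mm in diameter in its middle; origin at the centre of the base's underside on the bench, z up. The spindle tapers to 5 mm over its last 12 mm. When the spool sits fully down its centre is 39 mm above the origin.
- spindle_tip (a point): top of the spindle on its axis, 72 mm above the bench (58 mm above the base's top)
- pot: wax pot, fixed: a round metal drum on a black foot, 192 mm in diameter and 115 mm high; origin at the centre of its underside on the bench, z up, its x axis points from the front (where the lid opens) to the hinge at the back, y along the hinge
- lid_handle (a point): middle of the lid's bar handle: a dark wooden round bar 16 mm in diameter, running along the pot's y axis, on two 10 mm thick posts 96 mm apart (centre to centre); the lid's top lies 40 mm below the bar's centre. With the lid shut the point is 47 mm in front of the pot's axis and 168 mm above the bench; it is 145 mm in front of the hinge axis and 50 mm above it. The point's axes turn with the lid.
- lid_hinge (a point): middle of the lid's hinge axis, 98 mm behind the pot's axis and 118 mm above the bench; with the lid shut its axes are those of the pot, the hinge runs along its y axis
- pot_lid (a joint): opening angle of the lid in rad, 0 shut, grows as the front of the lid swings up; the front edge is 192 mm from the hinge, so the gap at the front is about 192 mm x the angle (20 mm at 0.105 rad). Shut, set wax holds it: an upward pull of about 18 N on the handle frees it, the resistance is greatest at the start and gone after some 5 mm at the front, then only the lid's weight remains (about 3 N at the handle). The lid falls shut by itself if let go and then sticks again.
- ingot: brown wax ingot 160 x 60 x 50 mm lying on the bench, a bystander; origin at the centre of its underside
- jar: amber glass jar with a cap, 64 mm in diameter and 100 mm high, a bystander; origin at the centre of its underside
- pan: small dark steel pan, 100 mm in diameter and 50 mm high, a bystander; origin at the centre of its underside
There are look-alikes about, which are no part of the job. Leave any turquoise look-alike of the part that bears spool_center alone.

How it is judged:
By the outcome, as a careful person would: the job done as asked, in the order asked, and still so for the second after the job is handed in, while the arm keeps its last pose, push and grip.
It also fails if it takes over 64 s, if anything falls off the work surface, if the arm or the gripper's body presses on something with over 40 N, if the wrist force passes 120 N, or if a joint passes its speed limit or range.

### The arm

A 6-joint arm with a two-finger parallel gripper is mounted at the origin on the work surface. World frame = base frame: x ahead of the robot, y to its left, z up, the work surface at z = 0. Lengths are in m, angles in rad, forces in N, time in s.
With the tool pointing down it reaches from about 0.35 to 0.975 m from the base axis. Payload 4.9 kg.
Tool frame: the origin (TCP) lies midway between the tips of the shut fingers; the grasp point (between the pads) lies 19 mm behind it; z points along the fingers, y is the line along which they close (so a half turn about z gives the same grasp; the last joint's range is limited). The gripper opens to 85 mm and grips with 20 to 120 N. Pads are 22 mm wide; open, the fingers measure 114 mm over their backs; the gripper's body (76 mm by 85 mm) begins 54 mm behind the grasp point. The pads swing forward as they close: fully open they stand 13 mm farther back than shut.
Start: joints at [-1.465, 0.053, 1.613, -0, 1.476, -0.119], TCP at [0.139, -0.609, 0.231] pointing down, gripper open.
Joint ranges: [-3.01, 3.01], [-1.01, 2.22], [0.06, 2.58], [-1.02, 4.17], [0.09, 2.62], [-3.14, 3.14]. Speed limits (rad/s): [2.57, 2.57, 3.14, 3.14, 3.14, 3.14].

### API

Orientations are given as a rotation vector (axis times angle).
In Python, from station import telemetry, optics, ctrl gives the robot as it stands.
- The arm moves only by the shell command python3 -m pendant 'ROWS' [FORCE]. ROWS is JSON, one flat list of numbers, 7 for each row, row after row: the turn, a rotation vector about the tool's x, y, z as a fraction of full scale, then the shift along the tool's x, y, z as a fraction of full scale, then the opening, from 0 (shut) to 1 (fully open). In form: [ax, ay, az, tx, ty, tz, fingers, ax, ay, az, tx, ty, tz, fingers, ...]. A call has 1 to 12 rows; each row is the pose to reach, as a shift and turn from the pose commanded when the call began, along the tool's axes at that moment; what a row does not reach only later rows make up. Full scale, the value 1, is 300 mm for a shift and 30 degrees for a turn. A row lasts 1/8 s, in which the tool goes at most 62.5 mm and 10.7 degrees, less where a joint would pass 70% of its speed; a pose out of reach is approached as far as the arm can. A call with a number of a shift or a turn outside -1 to 1 is refused whole. A call with a gripper value outside its range is refused whole. The fingers move at their own pace and stop on an object; FORCE is the grip in N (left out, the last holds). Time passes only in rows, so rows that repeat a pose let the fingers close. It gives the time, the measured TCP pose, the force, the opening and the grip force at its end, in the units of the state.
- telemetry.get_obs(): the state, without advancing time (a new reading comes with each control period).
- optics.get_image(name): name is "side" or "top" or "wrist"; returns a dict with "image" (400x640x3 uint8, red, green, blue), "depth" (400x640 float32, m along the optical axis (not along the pixel's ray), 0 where there is no reading), "fx", "fy", "cx", "cy" (pixels), "rvec" (rotation vector, rad) and "tvec" (3), from world to camera coordinates, as OpenCV has them. Camera axes: x right, y down, z forward; pixel columns grow to the right and rows downward; lengths in m; the calibration is good to about 2 mm. A picture is of the moment at which its call begins.
- ctrl.finish_job(): hands the job in; it is judged then, once.
The state is a dict: "t": time; "q": joint angles; "dq": joint speeds; "effort": joint torques, N m; "tool_pos": TCP position; "tool_rot": TCP orientation; "contact_force": force on the tool from outside, world axes, zero at the start; "wrist_torque": the same for the moment, N m; "opening": finger opening in m; "grip_force": force on a finger pad.
Only numpy, scipy, OpenCV 4.12 (cv2) and the standard library are available. Lean on these libraries where they do the work, as an engineer would, in place of code of your own. Each camera call takes 0.05 s, during which the arm holds its last target. There are 200 camera calls.

## Working session

There is one attempt and no reset: what is moved stays moved. The work goes in short steps, Python scripts to look and compute and a shell command to move; the robot and the scene stay as the last step left them, time stands still between calls to the robot, and variables do not carry over. Pictures are saved under pics/ and viewed, at most 10 in all, crops included, and the job is handed in when it is done.

```bash
mkdir -p pics; ls; cat > h.py <<'E'
import numpy as np, cv2
from station import telemetry, optics, ctrl
def R(v): return cv2.Rodrigues(np.array(v,float))[0]
def grab(n):
    d=optics.get_image(n); d['R']=R(d['rvec']); d['t']=np.array(d['tvec'],float).ravel(); d['c']=-d['R'].T@d['t']; return d
def save(d,f,crop=None,s=1):
    im=cv2.cvtColor(d['image'],cv2.COLOR_RGB2BGR)
    if crop: u0,v0,u1,v1=crop; im=im[v0:v1,u0:u1]
    cv2.imwrite('pics/'+f,cv2.resize(im,None,fx=s,fy=s,interpolation=cv2.INTER_CUBIC))
def ray(d,u,v): return d['R'].T@np.array([(u-d['cx'])/d['fx'],(v-d['cy'])/d['fy'],1])
def plane(d,u,v,z): r=ray(d,u,v); return d['c']+r*(z-d['c'][2])/r[2]
def cloud(d):
    v,u=np.mgrid[:400,:640]; Z=d['depth']; P=np.stack([(u-d['cx'])/d['fx']*Z,(v-d['cy'])/d['fy']*Z,Z],-1)
    return (P-d['t'])@d['R']
def proj(d,p): q=d['R']@np.array(p)+d['t']; return q[0]/q[2]*d['fx']+d['cx'],q[1]/q[2]*d['fy']+d['cy']
def rel(p,rotvec=None):
    "tool-frame shift (fraction) from now to world TCP p"
    o=telemetry.get_obs(); Rt=R(o['tool_rot']); return Rt.T@(np.array(p)-o['tool_pos'])/0.3
E
python3 - <<'E'
from h import *
o=telemetry.get_obs(); print({k:np.round(v,3) for k,v in o.items()}); print(R(o['tool_rot']).round(3))
for n in('top','side'):
    d=grab(n); save(d,n+'1.png'); print(n,d['c'].round(3),(d['depth']>0).mean())
E
```

```text
pics
{'t': np.float64(0.0), 'q': array([-1.465,  0.053,  1.614,  0.   ,  1.476, -0.119]), 'dq': array([ 0.001,  0.001, -0.   , -0.   ,  0.002, -0.   ]), 'effort': array([ 0.0000e+00, -3.9368e+01, -3.7017e+01, -0.0000e+00,  7.0000e-03,
       -0.0000e+00]), 'tool_pos': array([ 0.139, -0.609,  0.23 ]), 'tool_rot': array([-3.12 , -0.352, -0.   ]), 'contact_force': array([ 1.059, -0.437, -0.455]), 'wrist_torque': array([-0.03 ,  0.002, -0.014]), 'grip_force': np.float64(0.0), 'opening': np.float64(0.086)}
[[ 0.975  0.223 -0.   ]
 [ 0.223 -0.975  0.002]
 [ 0.    -0.002 -1.   ]]
top [0.381 0.023 1.175] 0.995859375
side [0.43  1.478 0.981] 0.995609375
```

View pics/top1.png

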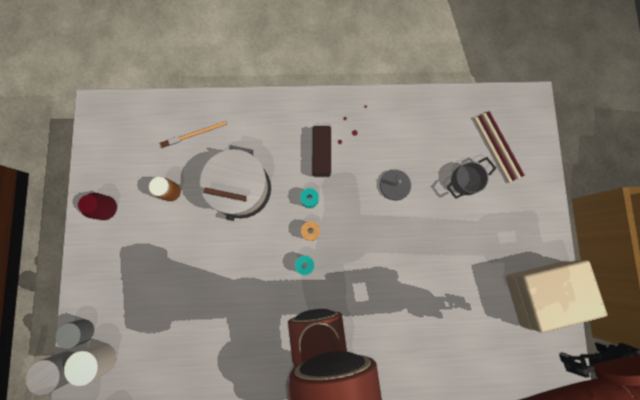

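View pics/side1.png

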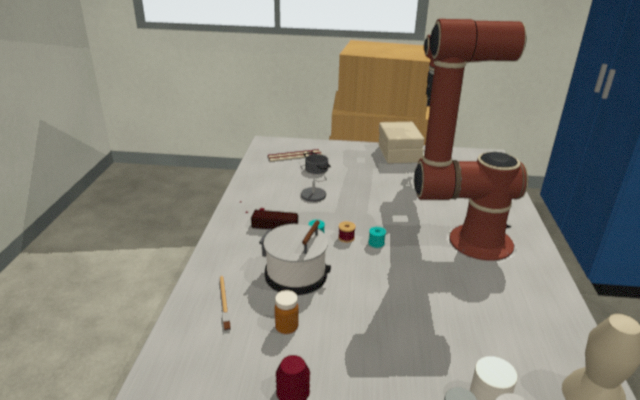

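Top view: three spool-like rings stand at (309,197), turquoise, (310,230), card flanges, and (304,264), turquoise. The side view shows dark red wax on the middle one, at (346,231), so (310,230) fits the description. The stand is at (394,184), the pot at (235,182) with its hinge at (240,149), and the bar handle runs (204,190)–(245,198).

```bash
python3 - <<'E'
from h import *
d=grab('top'); P=cloud(d)
save(d,'crop.png',(180,130,440,290),3)
hsv=cv2.cvtColor(d['image'],cv2.COLOR_RGB2HSV)
def rep(name,box,zlo,zhi,extra=None):
    u0,v0,u1,v1=box; m=np.zeros((400,640),bool); m[v0:v1,u0:u1]=1
    m&=(P[...,2]>zlo)&(P[...,2]<zhi)
    if extra is not None:m&=extra
    v,u=np.nonzero(m); Q=P[m]; 
    (c,w,a)=cv2.minAreaRect(Q[:,:2].astype(np.float32)); 
    print(name,m.sum(),'uv',u.mean().round(1),v.mean().round(1),'z',np.median(Q[:,2]).round(3),'rect c',np.round(c,3),np.round(w,3),round(a,1),'mid',Q.mean(0).round(3)); return Q
rep('spool',(292,215,328,245),.04,.06)
rep('teal1',(292,183,328,212),.04,.06)
rep('teal2',(285,250,325,280),.04,.06)
rep('base',(372,164,415,204),.008,.025)
rep('spindle',(372,164,415,204),.03,.09)
rep('lid',(190,140,280,225),.12,.140)
H=rep('handle',(190,175,260,210),.155,.19)
rep('hinge',(210,130,280,165),.09,.14)
rep('ingot',(305,115,340,185),.03,.07)
rep('jar',(140,170,185,205),.06,.12)
rep('pan',(425,150,500,200),.02,.07)
E
```

```text
spool 257 uv 310.6 230.8 z 0.05 rect c [0.46  0.031] [0.056 0.056] 43.5 mid [0.458 0.031 0.05 ]
teal1 249 uv 309.5 197.2 z 0.05 rect c [0.562 0.032] [0.052 0.056] 88.6 mid [0.561 0.032 0.05 ]
teal2 270 uv 304.8 265.4 z 0.049 rect c [0.356 0.05 ] [0.054 0.056] 88.6 mid [0.356 0.051 0.049]
base 725 uv 395.6 185.2 z 0.013 rect c [ 0.6   -0.243] [0.097 0.098] 33.0 mid [ 0.599 -0.243  0.014]
spindle 20 uv 398.3 182.7 z 0.061 rect c [ 0.599 -0.243] [0.009 0.009] 41.7 mid [ 0.598 -0.242  0.057]
lid 3110 uv 233.6 179.7 z 0.126 rect c [0.603 0.251] [0.19  0.188] 28.3 mid [0.605 0.247 0.126]
handle 252 uv 225.2 194.3 z 0.174 rect c [0.556 0.26 ] [0.115 0.017] 77.0 mid [0.555 0.26  0.174]
hinge 667 uv 235.1 157.0 z 0.126 rect c [0.68  0.244] [0.145 0.06 ] 88.3 mid [0.672 0.244 0.126]
ingot 940 uv 322.0 150.6 z 0.049 rect c [ 0.711 -0.011] [0.057 0.158] 88.6 mid [ 0.708 -0.01   0.049]
jar 431 uv 161.9 187.7 z 0.098 rect c [0.596 0.468] [0.06 0.06] 21.9 mid [0.594 0.465 0.092]
pan 536 uv 471.6 177.9 z 0.044 rect c [ 0.611 -0.474] [0.099 0.169] 14.3 mid [ 0.612 -0.477  0.041]
```

View pics/crop.png

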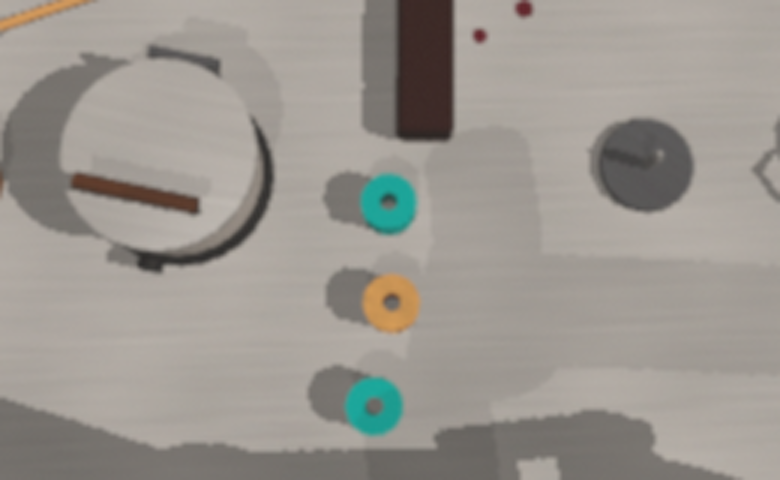

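The enlarged crop confirms the card-flanged spool, with turquoise ones on both sides of it; it stands at about (0.460, 0.031). The stand is at (0.600, −0.243), the pot at (0.603, 0.251) with yaw about −13°. All the heights match the description. Moving above the spool.

```bash
python3 -m pendant '[0,0,0,0.76,-0.92,0.1,1, 0,0,0,0.76,-0.92,0.1,1, 0,0,0,0.76,-0.92,0.1,1, 0,0,0,0.76,-0.92,0.1,1, 0,0,0,0.76,-0.92,0.1,1, 0,0,0,0.76,-0.92,0.1,1, 0,0,0,0.76,-0.92,0.1,1]' 40
python3 -m pendant '[0,0,0,0.76,-0.92,0.1,1, 0,0,0,0.76,-0.92,0.1,1, 0,0,0,0.76,-0.92,0.1,1, 0,0,0,0.76,-0.92,0.1,1, 0,0,0,0.76,-0.92,0.1,1, 0,0,0,0.76,-0.92,0.1,1, 0,0,0,0.76,-0.92,0.1,1, 0,0,0,0.76,-0.92,0.1,1]'
python3 - <<'E'
from h import *
d=grab('wrist'); save(d,'w1.png'); P=cloud(d); print(d['c'])
hsv=cv2.cvtColor(d['image'],cv2.COLOR_RGB2HSV)
m=(P[...,2]>.044)&(P[...,2]<.056)&(hsv[...,0]<30)&(hsv[...,1]>80)
n,l,s,c=cv2.connectedComponentsWithStats(m.astype(np.uint8))
for i in range(1,n):
    if s[i,4]>200:
        Q=P[l==i]; k,r=cv2.minEnclosingCircle(Q[:,:2].astype(np.float32)); print(s[i],c[i],Q.mean(0),k,r,'rel',rel([k[0],k[1],.01]))
E
```

```text
t: 1.02
tool_pos: [0.3008, -0.2869, 0.2006]
tool_rot: [-3.12, -0.36, 0.0]
contact_force: [0.1, -0.3, -0.5]
opening: 0.0851
grip_force: 0.0
t: 2.02
tool_pos: [0.4609, 0.0296, 0.1711]
tool_rot: [3.121, 0.351, -0.001]
contact_force: [-0.1, 0.7, -0.7]
opening: 0.0857
grip_force: 0.0
[0.5336464  0.04646684 0.31423976]
[ 281  163   64   63 2889] [312.51159571 194.16510903] [0.45879606 0.03285677 0.05054723] (0.4578036963939667, 0.03246781975030899) 0.028892165049910545 rel [-0.00702333 -0.01291203  0.53751207]
```

```bash
python3 -m pendant '[0,0,0,-0.007,-0.013,0.15,1, 0,0,0,-0.007,-0.013,0.3,1, 0,0,0,-0.007,-0.013,0.42,1, 0,0,0,-0.007,-0.013,0.5,1, 0,0,0,-0.007,-0.013,0.535,1, 0,0,0,-0.007,-0.013,0.535,1, 0,0,0,-0.007,-0.013,0.535,0, 0,0,0,-0.007,-0.013,0.535,0, 0,0,0,-0.007,-0.013,0.535,0, 0,0,0,-0.007,-0.013,0.535,0, 0,0,0,-0.007,-0.013,0.535,0]' 40
```

```text
t: 3.45
tool_pos: [0.4594, 0.0336, 0.0125]
tool_rot: [3.121, 0.353, 0.004]
contact_force: [-0.7, -1.7, 6.5]
opening: 0.0563
grip_force: 43.4
```

```bash
python3 -m pendant '[0,0,0,0,0,-0.1,0, 0,0,0,0,0,-0.25,0, 0,0,0,0,0,-0.4,0, 0,0,0,0,0,-0.4,0, 0,0,0,0,0,-0.4,0]'
python3 - <<'E'
from h import *
d=grab('wrist'); save(d,'w2.png'); P=cloud(d); o=telemetry.get_obs()
hsv=cv2.cvtColor(d['image'],cv2.COLOR_RGB2HSV)
m=(hsv[...,0]<30)&(hsv[...,1]>80)&(P[...,2]>.1)
n,l,s,c=cv2.connectedComponentsWithStats(m.astype(np.uint8))
T=R(o['tool_rot'])
for i in range(1,n):
    if s[i,4]>200:
        Q=P[l==i]; top=Q[Q[:,2]>np.percentile(Q[:,2],90)-.006]; k,r=cv2.minEnclosingCircle(top[:,:2].astype(np.float32)); print(s[i],c[i],np.median(top[:,2]),k,r,'in tool',T.T@(np.array([*k,np.median(top[:,2])])-o['tool_pos']))
print(o['tool_pos'],rel([.6,-.243,o['tool_pos'][2]]))
E
```

```text
t: 4.08
tool_pos: [0.4571, 0.034, 0.1298]
tool_rot: [-3.121, -0.352, 0.002]
contact_force: [0.0, 0.7, -1.7]
opening: 0.0568
grip_force: 43.5
[  243   201   147   170 17740] [316.41916573 288.75794814] 0.16784785803588076 (0.4806760847568512, 0.03900047019124031) 0.05083934962749481 in tool [ 0.02451783  0.00048511 -0.03898933]
[0.45654134 0.03401933 0.12893476] [ 0.26022244  1.00678456 -0.00187395]
```

View pics/w2.png

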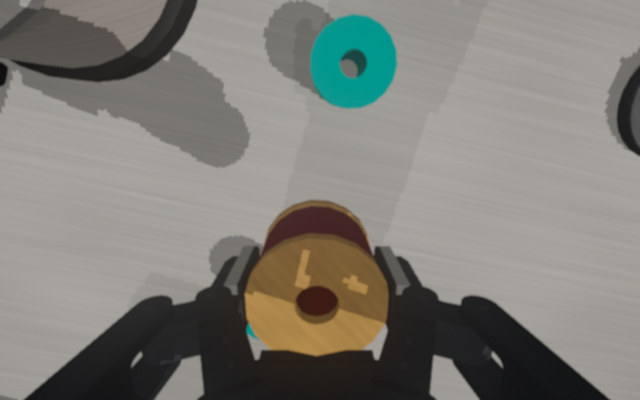

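The spool is held between the fingers: top flange around (316,297), bore at (317,301). I'll measure its top plane and bore centre in the tool frame, then go to the stand.

```bash
cat >> h.py <<'E'
def held(d):
    o=telemetry.get_obs(); T=R(o['tool_rot']); P=(cloud(d)-o['tool_pos'])@T
    hsv=cv2.cvtColor(d['image'],cv2.COLOR_RGB2HSV)
    v,u=np.mgrid[:400,:640]
    m=(hsv[...,0]<30)&(hsv[...,1]>80)&(abs(u-316)<80)&(v>238)&(abs(P[...,0])<.035)&(abs(P[...,1])<.035)&(P[...,2]<-.02)&(P[...,2]>-.06)
    Q=P[m]; med=np.median(Q[:,2]); 
    for _ in range(4):
        A=np.c_[Q[:,:2],np.ones(len(Q))]; c=np.linalg.lstsq(A,Q[:,2],rcond=None)[0]; e=abs(A@c-Q[:,2]); Q=Q[e<max(.0015,2*np.median(e))]
    k,r=cv2.minEnclosingCircle(Q[:,:2].astype(np.float32))
    # bore: dark red spot inside the flange
    g=((hsv[...,2]<70)&(abs(u-317)<35)&(abs(v-301)<25)).astype(np.uint8)
    n,l,s,cc=cv2.connectedComponentsWithStats(g); i=1+np.argmax(s[1:,4])
    rr=T.T@ray(d,*cc[i]); cam=T.T@(d['c']-o['tool_pos']); b=cam+rr*(c[2]-cam[2])/rr[2]
    print('n',len(Q),'plane',c.round(4),'circle',np.round(k,4),round(r,4),'Q x',Q[:,0].min().round(4),Q[:,0].max().round(4),'y',Q[:,1].min().round(4),Q[:,1].max().round(4),'bore uv',cc[i].round(1),s[i],'bore tool',b.round(4))
    return b
E
python3 - <<'E'
from h import *
held(grab('wrist'))
E
python3 -m pendant '[0,0,0,0.26,0.95,-0.03,0, 0,0,0,0.26,0.95,-0.03,0, 0,0,0,0.26,0.95,-0.03,0, 0,0,0,0.26,0.95,-0.03,0, 0,0,0,0.26,0.95,-0.03,0, 0,0,0,0.26,0.95,-0.03,0, 0,0,0,0.26,0.95,-0.03,0, 0,0,0,0.26,0.95,-0.03,0]'
python3 - <<'E'
from h import *
d=grab('wrist');save(d,'w3.png'); held(d); o=telemetry.get_obs(); print(o['tool_pos'],o['tool_rot'])
for n in ('top','side'):
    e=grab(n); P=cloud(e)
    m=(np.hypot(P[...,0]-.6,P[...,1]+.243)<.07)
    v,u=np.nonzero(m&(P[...,2]<.03)&(P[...,2]>.008)); print(n,len(u),u.min() if len(u) else 0,u.max()if len(u) else 0)
    v,u=np.nonzero(m&(P[...,2]>.025)&(P[...,2]<.072)); Q=P[v,u]; print('spindle',len(u),Q.mean(0) if len(u) else '')
E
```

```text
n 12104 plane [ 0.0012  0.001  -0.0383] circle [-0.0014  0.    ] 0.0297 Q x -0.0267 0.0276 y -0.0286 0.0284 bore uv [316.5 300.7] [297 287  40  28 872] bore tool [ 0.0008 -0.0001 -0.0383]
t: 5.18
tool_pos: [0.5966, -0.2251, 0.1388]
tool_rot: [-3.12, -0.354, 0.002]
contact_force: [-0.0, 0.5, -2.2]
opening: 0.0565
grip_force: 43.8
n 12042 plane [ 0.0021  0.002  -0.0375] circle [-0.0017 -0.0001] 0.0297 Q x -0.0265 0.0272 y -0.0288 0.0283 bore uv [316.7 300.4] [298 287  39  28 811] bore tool [ 0.0006 -0.0002 -0.0375]
[ 0.5968144  -0.22519393  0.13919148] [-3.12071981e+00 -3.54344521e-01  1.55909007e-03]
top 26 381 383
spindle 0 
side 256 301 326
spindle 30 [ 0.5996371  -0.23735747  0.04776319]
```

View pics/w3.png

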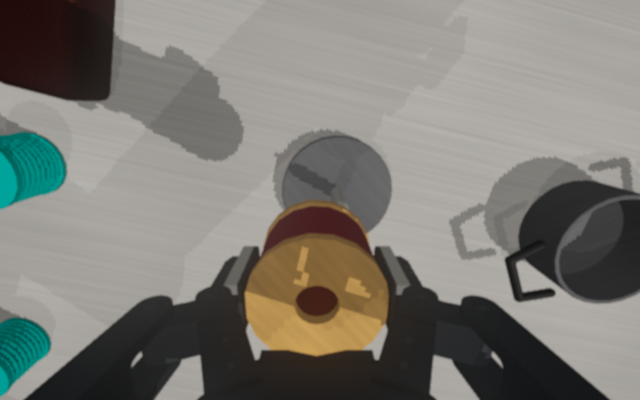

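The wrist view shows the stand's disc at about (337,187), partly hidden behind the held spool, whose bore is at (317,300). I'll fit the disc's rim.

```bash
cat >> h.py <<'E'
def circ(X,r=None):
    from scipy.optimize import least_squares
    f=lambda p: np.hypot(X[:,0]-p[0],X[:,1]-p[1])-(r or p[2])
    return least_squares(f,[*X.mean(0),r or .05],loss='soft_l1',f_scale=.001)
E
python3 - <<'E'
from h import *
d=grab('wrist'); P=cloud(d)
m=((P[...,2]>.009)&(P[...,2]<.03)&(np.hypot(P[...,0]-.6,P[...,1]+.243)<.065)).astype(np.uint8)
c=max(cv2.findContours(m,0,cv2.CHAIN_APPROX_NONE)[0],key=len)[:,0]
# drop contour points bordering the spool (nearer things)
Z=cv2.erode(d['depth'],np.ones((9,9))); k=[Z[v,u]>d['depth'][v,u]-.04 for u,v in c]
c=c[k]; X=np.array([plane(d,u,v,.014)[:2] for u,v in c])
for r in(.05,None):
    s=circ(X,r); print(len(X),s.x,abs(s.fun).mean())
e=grab('top'); P=cloud(e)
o=telemetry.get_obs(); print(o['tool_pos'], 'rel', rel([*circ(X,.05).x[:2],o['tool_pos'][2]]), rel([.6,-.243,o['tool_pos'][2]]))
E
```

```text
151 [ 0.59919051 -0.2419126   0.05      ] 0.003463533246473071
151 [ 0.60048148 -0.2423332   0.048846  ] 0.0031860211247437802
[ 0.59737994 -0.22595067  0.14003591] rel [-6.02258834e-03  5.32078842e-02  8.31769064e-06] [-4.20370779e-03  5.73443779e-02  9.43508450e-06]
```

```bash
python3 -m pendant '[0,0,0,-0.005,0.055,0,0, 0,0,0,-0.005,0.055,0,0, 0,0,0,-0.005,0.055,0.1,0, 0,0,0,-0.005,0.055,0.18,0, 0,0,0,-0.005,0.055,0.21,0, 0,0,0,-0.005,0.055,0.235,0, 0,0,0,-0.005,0.055,0.235,0]'
python3 - <<'E'
from h import *
d=grab('wrist');save(d,'w4.png',(180,150,460,400),2); held(d); o=telemetry.get_obs(); print(o['tool_pos'],o['contact_force'],o['wrist_torque'])
E
```

```text
t: 6.3
tool_pos: [0.5998, -0.2432, 0.0695]
tool_rot: [3.122, 0.352, 0.0]
contact_force: [0.2, -0.6, -1.2]
opening: 0.0561
grip_force: 43.8
n 11944 plane [ 0.0016  0.0013 -0.0374] circle [-0.0014 -0.0004] 0.0296 Q x -0.0263 0.0273 y -0.0288 0.0282 bore uv [316.2 299.8] [298 288  39  26 724] bore tool [ 0.0008 -0.0005 -0.0374]
[ 0.60012423 -0.24330505  0.07007316] [-0.45241476  0.90741901 -1.59208545] [ 0.03816244 -0.0064693   0.01936096]
```

View pics/w4.png

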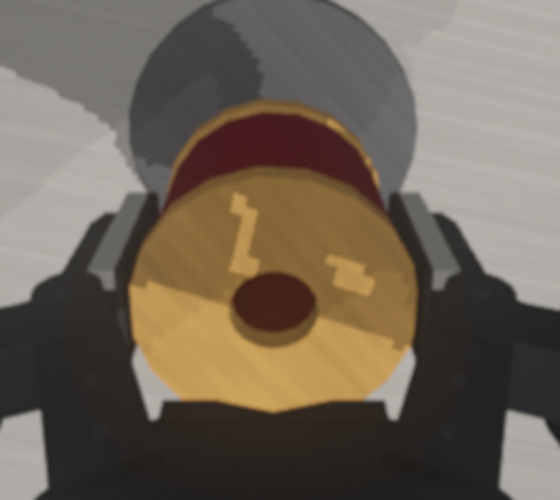

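The bore at crop (273,308) and the base disc centred at column 272 line up, and no contact force shows. Lowering on.

```bash
python3 -m pendant '[0,0,0,0,0,0.03,0, 0,0,0,0,0,0.06,0, 0,0,0,0,0,0.09,0, 0,0,0,0,0,0.11,0, 0,0,0,0,0,0.125,0, 0,0,0,0,0,0.135,0, 0,0,0,0,0,0.135,0]'
```

```text
t: 7.22
tool_pos: [0.5996, -0.243, 0.0287]
tool_rot: [-3.122, -0.352, 0.0]
contact_force: [0.5, 0.3, -1.0]
opening: 0.0564
grip_force: 43.9
```

```bash
python3 -m pendant '[0,0,0,0,0,0.006,0, 0,0,0,0,0,0.009,0, 0,0,0,0,0,0.009,0]'
python3 -m pendant '[0,0,0,0,0,0,0.9, 0,0,0,0,0,0,1, 0,0,0,0,0,0,1, 0,0,0,0,0,0,1, 0,0,0,0,0,-0.2,1, 0,0,0,0,0,-0.4,1, 0,0,0,0,0,-0.5,1, 0,0,0,0,0,-0.5,1]'
python3 - <<'E'
from h import *
d=grab('wrist');P=cloud(d); hsv=cv2.cvtColor(d['image'],cv2.COLOR_RGB2HSV)
m=(hsv[...,0]<30)&(hsv[...,1]>80)&(P[...,2]>.05)&(P[...,2]<.08)&(np.hypot(P[...,0]-.6,P[...,1]+.243)<.05)
Q=P[m]; print(m.sum(),np.percentile(Q[:,2],[5,50,95]),cv2.minEnclosingCircle(Q[:,:2].astype(np.float32)))
A=np.c_[Q[:,:2]-Q[:,:2].mean(0),np.ones(len(Q))]; print(np.linalg.lstsq(A,Q[:,2],rcond=None)[0])
E
```

```text
t: 7.6
tool_pos: [0.5998, -0.2431, 0.0267]
tool_rot: [3.122, 0.352, 0.0]
contact_force: [-0.9, 1.5, 1.8]
opening: 0.0564
grip_force: 44.1
t: 8.6
tool_pos: [0.6016, -0.2441, 0.1805]
tool_rot: [3.117, 0.352, 0.01]
contact_force: [0.5, -0.0, 0.1]
opening: 0.0856
grip_force: 0.0
3066 [0.06305103 0.06462822 0.06569149] ((0.5982543230056763, -0.2430589348077774), 0.029047731310129166)
[0.00130136 0.00048691 0.06434668]
```

The spool sits level, with its top at 0.064 m: fully down and released. Next, the lid handle.

```bash
python3 -m pendant '[0,0,-0.3,0.05,-0.1,-0.233,1, 0,0,-0.6,0.116,-0.4,-0.233,1, 0,0,-1,0.116,-0.837,-0.233,1, 0,0,-1,0.116,-0.837,-0.233,1, 0,0,-1,0.116,-0.837,-0.233,1, 0,0,-1,0.116,-0.837,-0.233,1, 0,0,-1,0.116,-0.837,-0.233,1, 0,0,-1,0.116,-0.837,-0.233,1]'
python3 - <<'E'
from h import *
o=telemetry.get_obs(); print(o['q'],R(o['tool_rot']).round(3),rel([.52,.262,.25]))
E
```

```text
t: 9.65
tool_pos: [0.5775, 0.0083, 0.2449]
tool_rot: [-2.925, -1.146, 0.002]
contact_force: [-0.1, -0.4, 0.7]
opening: 0.0854
grip_force: 0.0
[-1.14257762e-01 -6.62902424e-02  1.70860617e+00 -2.56756632e-04
  1.50090443e+00  7.09791564e-01] [[ 0.734  0.679 -0.002]
 [ 0.679 -0.734 -0.   ]
 [-0.001 -0.001 -1.   ]] [ 0.43361512 -0.75078018 -0.01665637]
```

```bash
python3 -m pendant '[0,0,-0.3,0.522,-0.665,-0.02,1, 0,0,-0.6,0.522,-0.665,-0.02,1, 0,0,-1,0.522,-0.665,-0.02,1, 0,0,-1,0.522,-0.665,-0.02,1, 0,0,-1,0.522,-0.665,-0.02,1, 0,0,-1,0.522,-0.665,-0.02,1, 0,0,-1,0.522,-0.665,-0.02,1]'
python3 - <<'E'
from h import *
d=grab('wrist'); save(d,'w5.png'); P=cloud(d)
m=((P[...,2]>.16)&(P[...,2]<.185)&(np.hypot(P[...,0]-.557,P[...,1]-.261)<.075))
Q=P[m]; c,w,a=cv2.minAreaRect(Q[:,:2].astype(np.float32)); print(m.sum(),np.percentile(Q[:,2],[5,50,97]),c,w,a)
C=np.cov((Q[:,:2]-Q[:,:2].mean(0)).T); e=np.linalg.eigh(C)[1][:,1]; print('dir',e,np.degrees(np.arctan2(*e[::-1])))
o=telemetry.get_obs(); T=R(o['tool_rot']); print(o['tool_pos'],'toolx yaw',np.degrees(np.arctan2(T[1,0],T[0,0])),o['q'][5]); print(rel([*c,.149]))
E
```

```text
t: 10.52
tool_pos: [0.5572, 0.2605, 0.2517]
tool_rot: [2.53, 1.863, -0.001]
contact_force: [0.4, -0.9, 0.6]
opening: 0.0851
grip_force: 0.0
3051 [0.17027096 0.17525317 0.17721279] (0.5553877353668213, 0.26224881410598755) (0.11585384607315063, 0.01603379100561142) 76.74879455566406
dir [0.22898877 0.97342906] 76.76245615905329
[0.55714331 0.26057185 0.25184386] toolx yaw 72.73339495534881 0.6180332923433094
[ 0.0037342  -0.00721589  0.34281209]
```

View pics/w5.png

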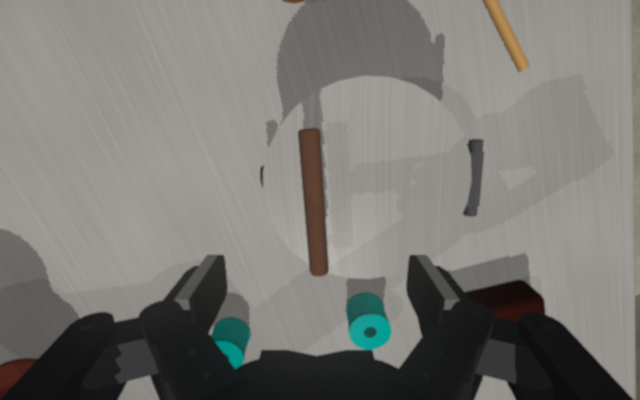

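The bar runs (309,130)–(319,275) in the wrist view, with its centre at (0.5555, 0.262) and z 0.169, as it should be. Descending and gripping with 90 N.

```bash
python3 -m pendant '[0,0,-0.134,0.004,-0.007,0.12,1, 0,0,-0.134,0.004,-0.007,0.24,1, 0,0,-0.134,0.004,-0.007,0.31,1, 0,0,-0.134,0.004,-0.007,0.34,1, 0,0,-0.134,0.004,-0.007,0.34,1, 0,0,-0.134,0.004,-0.007,0.34,0, 0,0,-0.134,0.004,-0.007,0.34,0, 0,0,-0.134,0.004,-0.007,0.34,0, 0,0,-0.134,0.004,-0.007,0.34,0, 0,0,-0.134,0.004,-0.007,0.34,0, 0,0,-0.134,0.004,-0.007,0.34,0, 0,0,-0.134,0.004,-0.007,0.34,0]' 90
python3 -m pendant '[0,0,0,0,0,0,0, 0,0,0,0,0,0,0]'
```

```text
t: 12.08
tool_pos: [0.5561, 0.2639, 0.1508]
tool_rot: [2.459, 1.952, 0.004]
contact_force: [6.1, -1.9, 0.8]
opening: 0.0132
grip_force: 87.9
t: 12.32
tool_pos: [0.5561, 0.2639, 0.1508]
tool_rot: [2.459, 1.952, 0.004]
contact_force: [5.3, -1.2, 0.5]
opening: 0.0132
grip_force: 87.9
```

```bash
python3 -m pendant '[0.01,0,0,0,0.001,-0.003,0, 0.02,0,0,0,0.001,-0.005,0, 0.03,0,0,0,0.002,-0.0075,0, 0.04,0,0,0,0.002,-0.01,0]'
python3 -m pendant '[0,0,0,0,0,0,0, 0,0,0,0,0,0,0]'
```

```text
t: 12.82
tool_pos: [0.5558, 0.2639, 0.1511]
tool_rot: [-2.448, -1.943, 0.019]
contact_force: [8.5, 2.4, -9.4]
opening: 0.0135
grip_force: 87.7
t: 13.08
tool_pos: [0.5558, 0.2639, 0.1511]
tool_rot: [-2.448, -1.943, 0.019]
contact_force: [8.4, 1.1, -7.1]
opening: 0.0131
grip_force: 88.0
```

```bash
python3 -m pendant '[0.005,0,0,0,0,-0.002,0, 0.01,0,0,0,0.001,-0.004,0, 0.015,0,0,0,0.001,-0.006,0, 0.02,0,0,0,0.001,-0.008,0]'
python3 -m pendant '[0.005,0,0,0,0,-0.002,0, 0.01,0,0,0,0.001,-0.004,0]'
```

```text
t: 13.58
tool_pos: [0.5557, 0.264, 0.1513]
tool_rot: [-2.441, -1.938, 0.03]
contact_force: [9.5, 3.4, -16.2]
opening: 0.0132
grip_force: 87.7
t: 13.82
tool_pos: [0.5556, 0.264, 0.1514]
tool_rot: [-2.437, -1.935, 0.036]
contact_force: [10.2, 5.0, -18.6]
opening: 0.0132
grip_force: 87.7
```

```bash
python3 -m pendant '[0.005,0,0,0,0,-0.002,0, 0.005,0,0,0,0,-0.002,0, 0.005,0,0,0,0,-0.002,0]'
python3 -m pendant '[0.005,0,0,0,0,-0.002,0, 0.005,0,0,0,0,-0.002,0, 0.005,0,0,0,0,-0.002,0]'
```

```text
t: 14.2
tool_pos: [0.5564, 0.2638, 0.1539]
tool_rot: [-2.436, -1.934, 0.037]
contact_force: [10.3, 2.1, -10.0]
opening: 0.0135
grip_force: 88.9
t: 14.58
tool_pos: [0.5572, 0.2636, 0.1559]
tool_rot: [-2.436, -1.933, 0.037]
contact_force: [9.9, 1.0, -8.7]
opening: 0.0135
grip_force: 89.1
```

```bash
python3 -m pendant '[0.02,0,0,0,0.003,-0.005,0, 0.04,0,0,0,0.006,-0.01,0, 0.06,0,0,0,0.009,-0.015,0, 0.08,0,0,0,0.012,-0.02,0, 0.1,0,0,0,0.015,-0.025,0, 0.12,0,0,0,0.017,-0.029,0, 0.12,0,0,0,0.017,-0.029,0]'
python3 - <<'E'
from h import *
o=telemetry.get_obs();print(o['tool_pos'])
for n in('top','side'):
    d=grab(n); P=cloud(d); c=np.array([.603,.251]);x=np.array([.974,-.227])
    L=P[...,:2]-c; s=L@x; m=(np.hypot(L[...,0],L[...,1])<.09)&(P[...,2]>.118)&(P[...,2]<.16)
    m&=~(abs(s+.045)<.03)
    A=np.c_[s[m],np.ones(m.sum())]; z=P[...,2][m]; k=np.ones(len(z),bool)
    for _ in range(5):
        f=np.linalg.lstsq(A[k],z[k],rcond=None)[0]; k=abs(A@f-z)<.004
    print(n,m.sum(),k.sum(),'angle',-np.arctan(f[0]),'z0',f[1])
save(d,'s2.png',(230,190,370,310),4)
E
```

```text
t: 15.45
tool_pos: [0.5603, 0.2628, 0.166]
tool_rot: [-2.392, -1.9, 0.104]
contact_force: [-3.5, 3.6, -3.7]
opening: 0.0131
grip_force: 89.6
[0.56032256 0.26283694 0.16604633]
top 1010 947 angle 0.12269581606783517 z0 0.13781520553360838
side 937 869 angle 0.1106472366970433 z0 0.13607001541255795
```

View pics/s2.png

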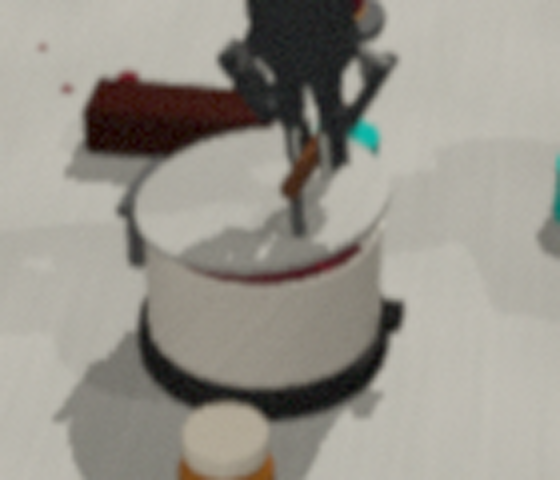

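The side view shows the lid ajar, with a thin dark red gap around (260,278) in the crop. Kinematics give 0.105 rad and the depth fits 0.11–0.12, so the gap is about 20 mm. I'll let it settle, then hand in.

```bash
python3 -m pendant '[0,0,0,0,0,0,0, 0,0,0,0,0,0,0, 0,0,0,0,0,0,0, 0,0,0,0,0,0,0]'
python3 - <<'E'
from h import *
d=grab('top');P=cloud(d); m=(np.hypot(P[...,0]-.6,P[...,1]+.243)<.04)&(P[...,2]>.055); print(m.sum(),np.median(P[m],0)); print(ctrl.finish_job())
E
```

```text
t: 16.05
tool_pos: [0.5603, 0.2629, 0.166]
tool_rot: [-2.393, -1.901, 0.103]
contact_force: [-3.7, 3.8, -4.3]
opening: 0.0131
grip_force: 89.6
266 [ 0.59848711 -0.2438758   0.06324389]
the job is handed in; nothing more can be done
None
```

I handed the job in at about 16 s: the spool is fully down on the spindle and released, and the arm is holding the lid about 20 mm open at the front after breaking it free gently (no judging result came back).

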